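Eject a strip of seedling plugs and hold the lever down

TASK

Find the black four-cell strip that still has its four seedling plugs in it, carry it upright to the green hand ejector, set it down (no dropping) so it sits flat in the nest on top, and let go of it. Then push the ejector's orange cross-handle all the way down to its stop so that the pins lift all four plugs part-way out of their cells ready for picking, and keep it held down there: the lever springs back, so finish while still holding the handle fully down. Leave the empty strip, the potted plant, the squeeze bottle and the pot of labels where they are.

Things in the scene. Friction and masses are not known exactly. Their poses are not given: they have to be found in the camera images.
- strip: the loaded strip: black plastic row of four open cells, 182 long x 48 wide x 46 tall, walls 4, floor 4 thick with a 22 mm square drain hole under each cell; holds four brown plugs with small green sprouts (sprouts rise about 25 above the rim and are too soft to matter). Weighs about 0.2 kg loaded. Origin at the centre of its underside, x along its length, y across its width, z up. The same either way round. Grip it across its 48 mm width at mid length.
- empty_strip: the same strip without plugs, a bystander. The two strips lie side by side on the robot's right, about 170 mm apart, lengths roughly along the world x; which one is nearer the ejector varies.
- plug0: brown rigid foam plug, 42 tall, 31 across at the foot and 36 at the top, in the strip's first cell (66 mm from the middle towards -x of the strip); origin at the centre of its underside, z up; it stands on the 4 mm cell floor, top flush with the strip's rim
- plug1: same plug in the second cell (22 mm from the middle towards -x of the strip)
- plug2: same plug in the third cell (22 mm from the middle towards +x of the strip)
- plug3: same plug in the fourth cell (66 mm towards +x of the strip)
- ejector: the hand ejector, bolted to the bench: green base 220 x 190, a level aluminium deck on four legs with its top 75 above the bench, and a lever that comes out of one long side. Origin on the bench under the middle of the deck; x along the deck's length (strip's length goes this way), -y the side of the lever and handle, z up. Yaw varies by about 0.3 rad.
- nest (a point): centre of the deck's top face, where the middle of the strip's underside belongs; axes as the ejector. Steel end plates and corner cheeks, 23 tall and flared outwards on top, guide the strip with 2 mm play on each side; a strip up to about 5 mm off centre slides in. The cheeks stand only near the four corners (from 67 mm off the middle outwards), so both long sides are free at mid length for the fingers. Four pins wait 2 mm below the deck under the drain holes.
- cross_handle (a point): the orange cylinder at the end of the lever, diameter 28, 130 long with black end caps, lying along the ejector's x; origin at its centre. Untouched it is 234 mm from the nest's middle towards -y of the ejector and 107 above the bench; fully down it is 245 mm off and 36 above the bench. The dark lever arm (14 wide) joins it at mid length from the ejector's side. It can be pushed from above with closed fingers.
- lever (a joint): angle of the lever in rad: 0 up at rest, 0.40 fully down on its stop; the pivot is 65 mm from the nest's middle towards -y of the ejector, 45 above the bench, 180 mm from the handle. A spring returns it: about 4 N at the handle to start it, about 11 N to hold it down. The pins rise 65 mm per rad: 26 mm at the stop, which lifts the plugs by 20 mm.
- potted_plant: bystander: terracotta pot on a saucer, 95 tall, 106 across the saucer, with a leafy plant to 210; origin at the centre of its underside; beyond the work, away from the robot
- squeeze_bottle: bystander: white bottle 56 across with a red nozzle, 165 tall; origin at the centre of its underside; beyond the strips, away from the robot
- label_pot: bystander: small black pot, 72 across, 68 tall, with wooden plant labels to 120; origin at the centre of its underside; between the strips and the robot

How it is judged:
By the outcome, as a careful person would: the job done as asked, in the order asked, and still so for the second after the job is handed in, while the arm keeps its last pose, push and grip.
It also fails if it takes over 64 s, if anything falls off the work surface, if the arm or the gripper's body presses on something with over 40 N, if the wrist force passes 120 N, or if a joint passes its speed limit or range.

ROBOT

A 7-joint arm with a two-finger parallel gripper is mounted at the origin on the work surface. World frame = base frame: x ahead of the robot, y to its left, z up, the work surface at z = 0. Lengths are in m, angles in rad, forces in N, time in s.
With the tool pointing down it reaches from about 0.425 to 0.925 m from the base axis. Payload 6.8 kg.
Tool frame: the origin (TCP) lies midway between the tips of the shut fingers; the grasp point (between the pads) lies 19 mm behind it; z points along the fingers, x is the direction in which the jaws open and shut, and the axes are right-handed (so a half turn about z gives the same grasp; the last joint's range is limited). The gripper opens to 85 mm and grips with 20 to 120 N. Pads are 22 mm wide; open, the fingers measure 114 mm over their backs; the gripper's body (76 mm by 85 mm) begins 54 mm behind the grasp point. The pads swing forward as they close: fully open they stand 13 mm farther back than shut.
Start: joints at [-1.361, 0.477, 0.022, 1.555, -0.011, 1.109, -0.083], TCP at [0.211, 0.641, 0.231] pointing down, gripper open.
Joint ranges: [-2.96, 2.96], [-0.34, 2.1], [-1.41, 1.46], [0.24, 2.44], [-1.37, 4.51], [0.17, 1.92], [-2.96, 2.96]. Speed limits (rad/s): [2.39, 2.39, 3.14, 3.14, 3.14, 3.14, 3.14].

INTERFACE

Orientations are given as a unit quaternion [w, x, y, z].
In Python, from station import bot gives the robot as it stands.
- The arm moves only by the tool step_arm, never from a script. Its argument "increments" is a list of rows, each a list of 7 numbers: the shift along the tool's x, y, z in cm, then the turn, a rotation vector about the tool's x, y, z in degrees, then the closure, from 0 (fully open) to 1 (shut). A call has 1 to 20 rows; each row shifts and turns the commanded pose from where the row before left it, along the tool's axes as they then stand; what a row does not reach is not made up. A row lasts 1/10 s, in which the tool goes at most 50 mm and 8.59 degrees, less where a joint would pass 70% of its speed; a pose out of reach is approached as far as the arm can. A call is refused whole if a number of a shift passes 5 or a number of a turn 8.59, either way. A call with a gripper value outside its range is refused whole. The fingers move at their own pace and stop on an object; "squeeze" is the grip in N (left out, the last holds). Time passes only in rows, so rows that do not move let the fingers close. It gives the time, the measured TCP pose, the force and the opening at its end, in the units of the state.
- bot.get_obs(): the state, without advancing time (a new reading comes with each control period).
- bot.read_camera(name): name is "scene" or "side" or "wrist"; returns a dict with "pixels" (384x512x3 uint8, red, green, blue), "vertical_fov" (degrees; the focal length in pixels is half the picture's height over the tangent of half this angle, whatever the lens; pixels are square), "cx", "cy" (the principal point, pixels), "k1" (the pictures are not rectified: a ray, as slopes to the right and down, at radius r is drawn at 1 + k1 r^2 times it, then the intrinsics apply), "camera_from_world" (4x4, takes a point from world to camera coordinates). Camera axes: x right, y down, z forward; pixel columns grow to the right and rows downward; lengths in m; the calibration is good to about 2 mm. A picture is of the moment at which its call begins. There is no depth.
- bot.hand_in(): hands the job in, once; it reports no verdict.
Trained networks look in a picture, given as the dict that the camera call returned (one of the last four; its "shot" number tells which), for a name from the list of things; names that differ only in an ending like _2 or _b are one class to them, and where a whole thing is asked for, a point or a joint stands for the part that bears it (a point fixed in the world has none). Each returns a list of dicts, best first, with "score" (0 to 1); they miss things now and then, are a little off and sometimes report something else, mostly with a low value. They report only what shows in the picture. A call takes as long as a camera call.
- bot.find_in(picture, query): "point" ([column, row] in pixels, amid what is visible of it).
- bot.cut_out(picture, query): "pixels" (384x512 bool, what is visible of it) and "point" ([column, row] in pixels, amid what is visible of it).
- bot.pinpoint(picture, query): "point" ([column, row] in pixels: a listed point, or the origin of a listed thing).
The state is a dict: "t": time; "q": joint angles; "joint_vel": joint speeds; "joint_torque": joint torques, N m; "eef_pos": TCP position; "tool_rot": TCP orientation; "contact_force": force on the tool from outside, world axes, zero at the start; "torque": the same for the moment, N m; "gripper_width": opening from 0.0 (shut) to 1.0 (fully open).
Only numpy, scipy, OpenCV 4.12 (cv2) and the standard library are available. Lean on these libraries where they do the work, as an engineer would, in place of code of your own. Each camera call takes 0.05 s, during which the arm holds its last target.

## Working session

There is one attempt and no reset: what is moved stays moved. The work goes in short steps, Python scripts to look and compute and a tool call to move; the robot and the scene stay as the last step left them, time stands still between calls to the robot, and variables do not carry over. Pictures are saved under pics/ and viewed, and the job is handed in when it is done.

Besides the shell and the picture viewer there is one more tool, called after "Emit:" as a command line: name --pt "numbers of a row" for each row, then --argument value for the rest. step_arm: Moves the arm, as the interface text tells. Its arguments: {"type":"object","properties":{"increments":{"type":"array"},"squeeze":{"type":"number"}},"required":["increments"]}

```bash
ls; mkdir -p pics; cat > h.py <<'E'
import numpy as np, cv2, pickle
from station import bot
def cam(n,fn=None):
    p=bot.read_camera(n)
    if fn: cv2.imwrite('pics/'+fn,cv2.cvtColor(p['pixels'],cv2.COLOR_RGB2BGR))
    return p
def K(p):
    f=p['pixels'].shape[0]/2/np.tan(np.radians(p['vertical_fov'])/2)
    return np.array([[f,0,p['cx']],[0,f,p['cy']],[0,0,1]])
def proj(p,X):
    X=np.atleast_2d(X).astype(float);T=np.array(p['camera_from_world'])
    c=X@T[:3,:3].T+T[:3,3]; s=c[:,:2]/c[:,2:]
    r2=(s**2).sum(1,keepdims=True); s=s*(1+p['k1']*r2); k=K(p)
    return s*k[0,0]+[p['cx'],p['cy']]
def ray(p,uv):
    k=K(p);uv=np.atleast_2d(uv).astype(float)
    s=cv2.undistortPoints(uv.reshape(-1,1,2),k,np.array([p['k1'],0,0,0,0.]),).reshape(-1,2) 
    T=np.array(p['camera_from_world']);R=T[:3,:3]
    o=-R.T@T[:3,3]; d=np.c_[s,np.ones(len(s))]@R
    return o,d
def onz(p,uv,z):
    o,d=ray(p,uv); return o+d*((z-o[2])/d[:,2])[:,None]
E
python3 - <<'E'
from h import *
for n in ['scene','side','wrist']:
    p=cam(n,n+'0.png')
    T=np.array(p['camera_from_world']);print(n,-T[:3,:3].T@T[:3,3],p['k1'],p['vertical_fov'],p['cx'],p['cy'])
    for q in ['strip','empty_strip','plug1','ejector','nest','cross_handle','potted_plant','squeeze_bottle','label_pot']:
        print(q,[(np.round(d['point']),round(d['score'],2)) for d in bot.pinpoint(p,q)][:4])
print(bot.get_obs())
E
```

```text
pics
scene [ 1.51344669 -0.18070131  1.00072803] -0.1197056842799778 43.764220157246704 262.42694452531583 186.206110505599
strip [(array([161., 222.]), 0.9)]
empty_strip [(array([213., 214.]), 0.95), (array([272., 195.]), 0.65)]
plug1 [(array([162., 222.]), 0.7), (array([162., 236.]), 0.64), (array([153., 202.]), 0.61), (array([161., 226.]), 0.58)]
ejector [(array([351., 213.]), 0.87)]
nest [(array([356., 198.]), 0.65)]
cross_handle [(array([162., 228.]), 0.63), (array([274., 192.]), 0.56)]
potted_plant [(array([265., 271.]), 0.88), (array([169., 165.]), 0.24)]
squeeze_bottle [(array([200., 271.]), 0.64), (array([153., 205.]), 0.16)]
label_pot [(array([274., 197.]), 0.71), (array([170., 164.]), 0.6)]
side [ 0.05861528 -0.60045868  0.53537564] 0.0006744466575611699 53.29168716004217 260.7663174953221 191.36494931971302
strip [(array([379., 300.]), 0.84)]
empty_strip [(array([314., 258.]), 0.7)]
plug1 [(array([398., 280.]), 0.82), (array([376., 308.]), 0.76), (array([366., 322.]), 0.66), (array([387., 292.]), 0.51)]
ejector [(array([230., 179.]), 0.88)]
nest [(array([231., 153.]), 0.9
[... 548 characters left out ...]
]
{'t': 1.5, 'q': array([-1.36108061,  0.47703558,  0.02242291,  1.55541856, -0.01150805,
        1.10929334, -0.08308682]), 'joint_vel': array([ 0.00021264,  0.00112122, -0.00074536, -0.0001373 , -0.00227187,
        0.00078991,  0.00050556]), 'joint_torque': array([-1.56266219e-04, -5.96318150e+01,  1.60633408e+00, -2.81543881e+01,
        1.24767571e-02,  1.54646888e-03,  3.54758151e-05]), 'eef_pos': array([0.2109405 , 0.64120111, 0.23127662]), 'tool_rot': array([ 4.95062904e-06,  8.10099644e-01,  5.86292220e-01, -1.28303027e-05]), 'contact_force': array([-0.53092723,  0.51268469,  0.14031854]), 'torque': array([-0.01212282,  0.04177745,  0.00026644]), 'gripper_width': 0.9992304217928684}
```

View pics/scene0.png

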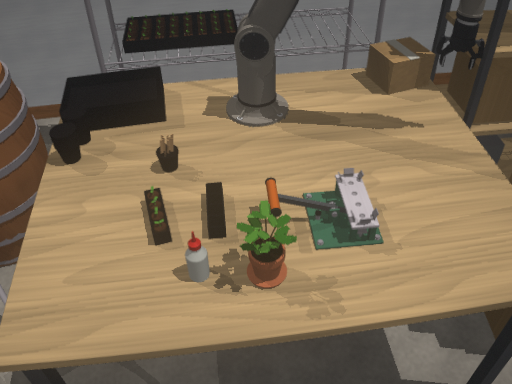

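View pics/side0.png

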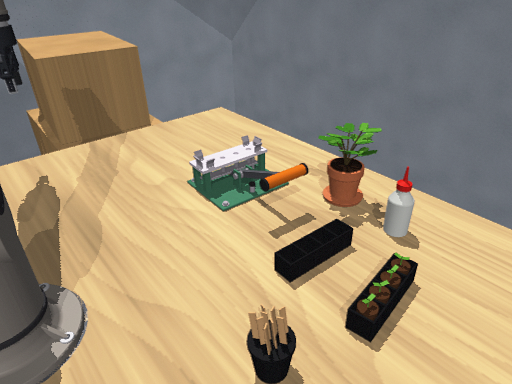

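```bash
python3 - <<'E'
from h import *
p=cam('scene'); s=cam('side'); pickle.dump((p,s),open('c.pkl','wb'))
print('strip',onz(p,[161,222],0),onz(s,[379,300],0))
print('empty',onz(p,[213,214],0),onz(s,[314,258],0))
print('nest',onz(p,[356,198],.075),onz(s,[231,153],.075))
print('ej',onz(p,[351,213],0),onz(s,[230,179],0))
print('handle',onz(p,[274,192],.107),onz(s,[285,175],.107))
print('plant',onz(p,[265,271],0),onz(s,[342,199],0))
print('bottle',onz(p,[200,271],0),onz(s,[393,229],0))
print('label',onz(p,[170,164],0),onz(s,[274,368],0))
E
```

```text
strip [[ 0.53961837 -0.35064449  0.        ]] [[ 0.53460174 -0.3538714   0.        ]]
empty [[ 0.52922428 -0.19923889  0.        ]] [[ 0.52915004 -0.19715933  0.        ]]
nest [[0.60002548 0.2014426  0.075     ]] [[0.60930181 0.19976606 0.075     ]]
ej [[0.58504192 0.20019386 0.        ]] [[0.59543607 0.19276742 0.        ]]
handle [[ 0.57528718 -0.02693438  0.107     ]] [[ 0.59499555 -0.03517301  0.107     ]]
plant [[ 0.75612238 -0.07833996  0.        ]] [[ 0.75143636 -0.0864447   0.        ]]
bottle [[ 0.73197652 -0.24637821  0.        ]] [[ 0.73897319 -0.24692178  0.        ]]
label [[ 0.27959366 -0.32552137  0.        ]] [[ 0.29872068 -0.3311278   0.        ]]
```

```bash
cat >> h.py <<'E'
from scipy.spatial.transform import Rotation as R
def pose():
    o=bot.get_obs(); q=o['tool_rot']; return np.array(o['eef_pos']),R.from_quat([q[1],q[2],q[3],q[0]])
def plan(pos,ang,n=None):
    """straight move; ang=heading deg of tool x; rotation relative then per-row shift in tool axes as they stand"""
    p0,R0=pose()
    xa=np.array([np.cos(np.radians(ang)),np.sin(np.radians(ang)),0]);za=np.array([0,0,-1.]);ya=np.cross(za,xa)
    Rt=R.from_matrix(np.c_[xa,ya,za]); rv=np.degrees((R0.inv()*Rt).as_rotvec())
    d=R0.inv().apply(np.array(pos)-p0)*100
    print('now',p0.round(4),'head',np.degrees(np.arctan2(*R0.as_matrix()[:2,0][::-1])).round(2))
    print('shift in present tool axes cm',d.round(2),'rotvec deg',rv.round(2),'; shift in final axes',(Rt.inv().apply(np.array(pos)-p0)*100).round(2))
E
python3 - <<'E'
from h import *
p=cam('wrist'); T=np.array(p['camera_from_world']); print(T[:3,:3].round(3)); p0,R0=pose(); print(R0.as_matrix().round(3)); 
print('cam off in tool',R0.inv().apply(-T[:3,:3].T@T[:3,3]-p0), 'axes in tool\n',(T[:3,:3]@R0.as_matrix()).round(3))
plan([.60,.20,.33],85)
E
```

```text
[[ 0.313  0.95   0.   ]
 [ 0.898 -0.296  0.325]
 [ 0.309 -0.102 -0.946]]
[[ 0.313  0.95  -0.   ]
 [ 0.95  -0.313  0.   ]
 [ 0.    -0.    -1.   ]]
cam off in tool [ 0.00049764 -0.08420126 -0.14264525] axes in tool
 [[ 1.     0.001 -0.   ]
 [-0.001  0.946 -0.325]
 [-0.     0.325  0.946]]
now [0.2109 0.6412 0.2313] head 71.79
shift in present tool axes cm [-29.75  50.75  -9.87] rotvec deg [ -0.    -0.   -13.21] ; shift in final axes [-40.56  42.6   -9.87]
```

Emit:
step_arm --pt "-2.1 3.6 -0.7 0 0 0 0" --pt "-2.1 3.6 -0.7 0 0 0 0" --pt "-2.1 3.6 -0.7 0 0 0 0" --pt "-2.1 3.6 -0.7 0 0 0 0" --pt "-2.1 3.6 -0.7 0 0 0 0" --pt "-2.1 3.6 -0.7 0 0 0 0" --pt "-2.1 3.6 -0.7 0 0 0 0" --pt "-2.1 3.6 -0.7 0 0 0 0" --pt "-2.1 3.6 -0.7 0 0 0 0" --pt "-2.1 3.6 -0.7 0 0 0 0" --pt "-2.1 3.6 -0.7 0 0 0 0" --pt "-2.1 3.6 -0.7 0 0 0 0" --pt "-2.1 3.6 -0.7 0 0 0 0" --pt "-2.1 3.6 -0.7 0 0 0 0" --pt "0 0 0 0 0 -6.6 0" --pt "0 0 0 0 0 -6.6 0" --pt "0 0 0 0 0 0 0" --pt "0 0 0 0 0 0 0"

```text
t: 3.45
eef_pos: [0.5977, 0.2046, 0.3293]
tool_rot: [-0.0, 0.738, 0.675, -0.0]
contact_force: [0.4, -0.7, -0.4]
gripper_width: 0.998
```

```bash
python3 - <<'E'
from h import *
p=cam('wrist','w1.png'); pickle.dump(p,open('w1.pkl','wb'))
for q,z in [('nest',.075),('ejector',0),('cross_handle',.107)]:
    for d in bot.pinpoint(p,q)[:2]: print(q,d['point'],d['score'],onz(p,d['point'],z))
print(pose()[0],bot.get_obs()['t'])
E
```

```text
nest [260.5, 153.4] 0.86 [[0.60313881 0.20294668 0.075     ]]
ejector [259.3, 154.4] 0.5 [[0.62129292 0.19921973 0.        ]]
cross_handle [57.4, 169.2] 0.75 [[ 0.59317715 -0.02904214  0.107     ]]
cross_handle [260.9, 141.5] 0.44 [[0.58257259 0.20542313 0.107     ]]
[0.59763691 0.20472635 0.32930536] 3.65
```

View pics/w1.png

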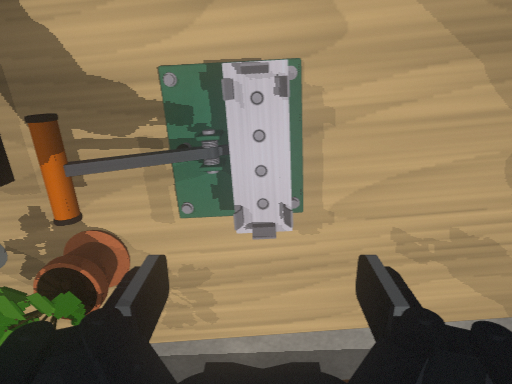

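```bash
python3 - <<'E'
from h import *
p=pickle.load(open('w1.pkl','rb')); g=cv2.cvtColor(p['pixels'],cv2.COLOR_RGB2GRAY)
b=g[50:250,150:320]; cv2.imwrite('pics/w1z.png',cv2.resize(cv2.cvtColor(p['pixels'][50:250,150:320],cv2.COLOR_RGB2BGR),None,fx=3,fy=3,interpolation=cv2.INTER_CUBIC))
pts=[]
for u,v in [(257,98),(259,136),(261,171),(263,204)]:
    w=g[v-9:v+10,u-9:u+10].astype(float); bg=np.median(w); m=w<bg-25
    n,l,st,c=cv2.connectedComponentsWithStats(m.astype(np.uint8)); i=1+np.argmax(st[1:,4]); pts.append(c[i]+[u-9,v-9]); print(pts[-1],st[i,4])
X=onz(p,pts,.073); print(X.round(4), np.diff(X,axis=0).round(4)); c=X.mean(0); d=X[3]-X[0]; print('nest',c,'yaw deg',np.degrees(np.arctan2(d[1],d[0])),'len',np.linalg.norm(d))
y=np.arctan2(d[1],d[0]); ex=np.array([np.cos(y),np.sin(y),0]);ey=np.array([-np.sin(y),np.cos(y),0])
h=[c*[1,1,0]-.234*ey+.107*np.array([0,0,1])+s*ex for s in(-.065,0,.065)]; print(h,proj(p,h))
E
```

```text
[256.55033557  97.56375839] 149
[258.67132867 135.43356643] 143
[260.859375 170.5     ] 128
[262.5 203.5] 116
[[0.5372 0.2044 0.073 ]
 [0.5814 0.2027 0.073 ]
 [0.6253 0.2013 0.073 ]
 [0.6696 0.1994 0.073 ]] [[ 0.0442 -0.0017  0.    ]
 [ 0.044  -0.0014  0.    ]
 [ 0.0443 -0.002   0.    ]]
nest [0.60338301 0.20196992 0.073     ] yaw deg -2.1873485053368373 len 0.1325512535292368
[array([ 0.52949925, -0.02937872,  0.107     ]), array([ 0.59445189, -0.03185958,  0.107     ]), array([ 0.65940453, -0.03434045,  0.107     ])] [[ 39.92574268 112.53068244]
 [ 55.31507098 170.48788532]
 [ 69.06923305 222.32048492]]
```

View pics/w1z.png

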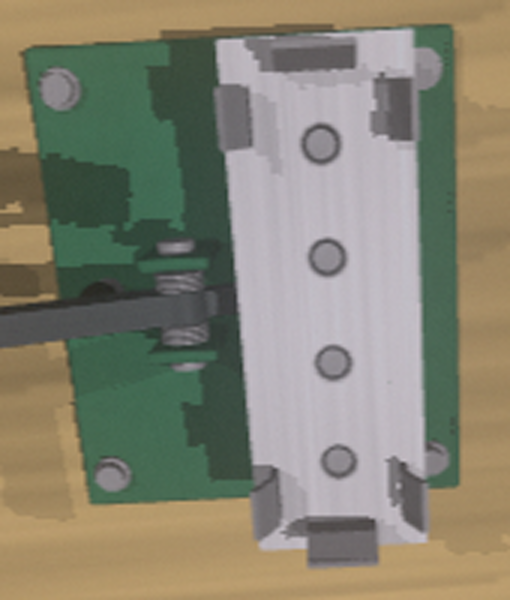

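```bash
python3 - <<'E'
from h import *
plan([.535,-.35,.33],85)
E
```

```text
now [0.5976 0.2047 0.3293] head 84.94
shift in present tool axes cm [-55.81  -1.35  -0.07] rotvec deg [-0.    0.   -0.06] ; shift in final axes [-55.81  -1.41  -0.07]
```

Emit:
step_arm --pt "-4 -0.1 0 0 0 0 0" --pt "-4 -0.1 0 0 0 0 0" --pt "-4 -0.1 0 0 0 0 0" --pt "-4 -0.1 0 0 0 0 0" --pt "-4 -0.1 0 0 0 0 0" --pt "-4 -0.1 0 0 0 0 0" --pt "-4 -0.1 0 0 0 0 0" --pt "-4 -0.1 0 0 0 0 0" --pt "-4 -0.1 0 0 0 0 0" --pt "-4 -0.1 0 0 0 0 0" --pt "-4 -0.1 0 0 0 0 0" --pt "-4 -0.1 0 0 0 0 0" --pt "-4 -0.1 0 0 0 0 0" --pt "-3.8 -0.1 0 0 0 0 0" --pt "0 0 0 0 0 0 0" --pt "0 0 0 0 0 0 0"

```text
t: 5.25
eef_pos: [0.5348, -0.3508, 0.3291]
tool_rot: [-0.0, 0.738, 0.675, -0.0]
contact_force: [0.6, 1.5, 0.2]
gripper_width: 0.998
```

```bash
python3 - <<'E'
from h import *
p=cam('wrist','w2.png'); pickle.dump(p,open('w2.pkl','wb'))
c=bot.cut_out(p,'strip'); print([(d['point'],d['score'],d['pixels'].sum()) for d in c])
cv2.imwrite('pics/w2m.png',c[0]['pixels'].astype(np.uint8)*255); pickle.dump(c,open('c2.pkl','wb'))
for d in bot.pinpoint(p,'strip')[:2]: print(d['point'],d['score'],onz(p,d['point'],0))
i=p['pixels']; cv2.imwrite('pics/w2z.png',cv2.resize(cv2.cvtColor(i[30:280,160:400],cv2.COLOR_RGB2BGR),None,fx=2.4,fy=2.4))
print(pose()[0],bot.get_obs()['t'])
E
```

```text
[([259.1, 141.5], 0.98, np.int64(2728)), ([344.2, 279.2], 0.24, np.int64(2103)), ([242.2, 93.1], 0.17, np.int64(615))]
[258.5, 138.9] 0.7 [[ 0.53561661 -0.35530175  0.        ]]
[ 0.53598329 -0.34834848  0.32918333] 5.4
```

View pics/w2.png

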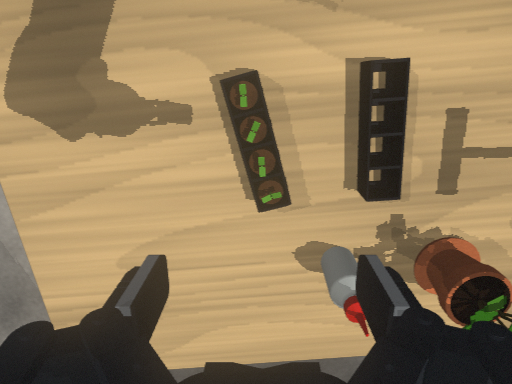

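View pics/w2z.png

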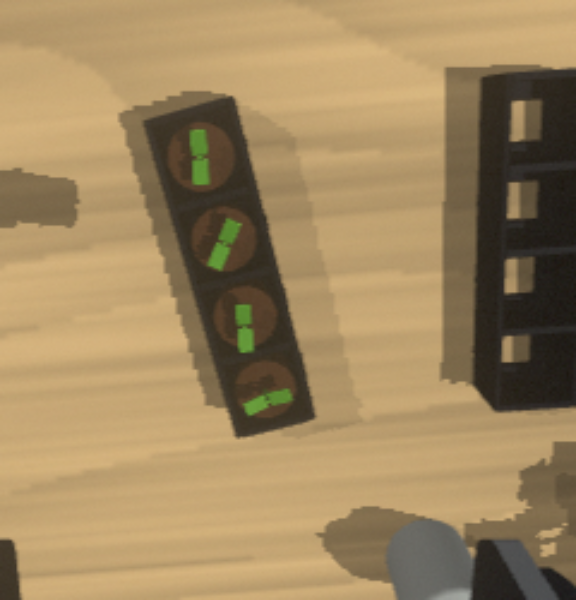

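View pics/w2m.png

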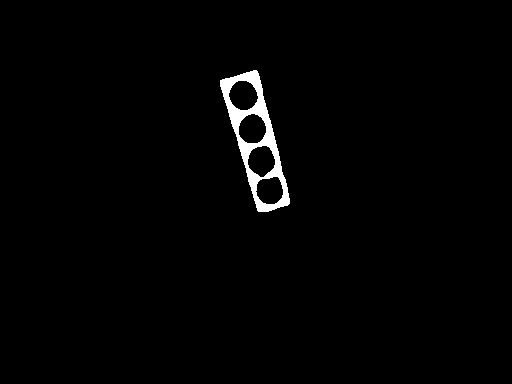

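```bash
python3 - <<'E'
from h import *
p=pickle.load(open('w2.pkl','rb')); c=pickle.load(open('c2.pkl','rb'))[0]['pixels'].astype(np.uint8)
full=cv2.morphologyEx(c,cv2.MORPH_CLOSE,np.ones((3,3)));cs,_=cv2.findContours(c,cv2.RETR_EXTERNAL,cv2.CHAIN_APPROX_NONE)
k=max(cs,key=cv2.contourArea).reshape(-1,2)
X=onz(p,k,.046)[:,:2]; r=cv2.minAreaRect((X*1000).astype(np.float32)); print(r)
cs,h=cv2.findContours(c,cv2.RETR_CCOMP,cv2.CHAIN_APPROX_NONE)
P=[]
for q,hh in zip(cs,h[0]):
    if hh[3]>=0 and cv2.contourArea(q)>50:
        m=cv2.moments(q);P.append([m['m10']/m['m00'],m['m01']/m['m00']])
P=np.array(sorted(P,key=lambda a:a[1])); Y=onz(p,P,.046); print(P,Y.round(4)); d=Y[-1]-Y[0]; print(Y.mean(0),np.degrees(np.arctan2(d[1],d[0])),np.linalg.norm(d))
i=p['pixels'].astype(int); dark=((i.max(2)<45)).astype(np.uint8)
E
```

```text
((536.9916381835938, -356.4278259277344), (183.3996124267578, 49.35613250732422), 9.771443367004395)
[[242.9098966   95.01329394]
 [251.94711416 128.60183066]
 [261.04641673 160.37082377]
 [269.43232158 190.10090238]] [[ 0.4712 -0.3682  0.046 ]
 [ 0.5134 -0.3612  0.046 ]
 [ 0.5561 -0.3534  0.046 ]
 [ 0.5985 -0.3458  0.046 ]]
[ 0.53480026 -0.35715189  0.046     ] 9.957275080737581 0.12923415196661583
```

```bash
python3 - <<'E'
from h import *
plan([.537,-.3564,.10],99.8)
E
```

```text
now [ 0.536  -0.3483  0.3292] head 85.12
shift in present tool axes cm [-0.82  0.17 22.92] rotvec deg [ 1.000e-02 -6.000e-02 -1.468e+01] ; shift in final axes [-0.81 -0.04 22.92]
```

Emit:
step_arm --pt "0 0 3 0 0 -7.4 0" --pt "0 0 4 0 0 -7.3 0" --pt "-0.4 0 4 0 0 0 0" --pt "-0.4 0 4 0 0 0 0" --pt "0 0 4 0 0 0 0" --pt "0 0 3.9 0 0 0 0" --pt "0 0 0 0 0 0 0" --pt "0 0 0 0 0 0 0" --pt "0 0 0 0 0 0 0"

```text
t: 6.3
eef_pos: [0.5382, -0.3586, 0.1029]
tool_rot: [0.002, 0.645, 0.765, 0.0]
contact_force: [-0.6, -0.3, 0.5]
gripper_width: 1.0
```

```bash
python3 - <<'E'
from h import *
plan([.537,-.3564,.01],99.8)
p=cam('wrist','w3.png');
c=bot.cut_out(p,'strip'); print([(d['point'],d['score'],d['pixels'].sum()) for d in c])
i=c[0]['pixels'].astype(np.uint8); cs,_=cv2.findContours(i,cv2.RETR_EXTERNAL,cv2.CHAIN_APPROX_NONE)
k=max(cs,key=cv2.contourArea).reshape(-1,2)
X=onz(p,k,.046)[:,:2]; r=cv2.minAreaRect((X*1000).astype(np.float32)); print(r)
pr=p['pixels'].copy()
a=np.radians(9.8);u=np.array([np.cos(a),np.sin(a),0]);v=np.array([-np.sin(a),np.cos(a),0]);c0=np.array([.537,-.3564,.046])
q=proj(p,[c0+s*.091*u+t*.024*v for s,t in[(-1,-1),(-1,1),(1,1),(1,-1)]])
cv2.polylines(pr,[q.round().astype(int)],True,(255,0,0))
cv2.imwrite('pics/w3o.png',pr[...,::-1])
E
```

```text
now [ 0.5382 -0.3586  0.1029] head 99.73
shift in present tool axes cm [ 0.26 -0.11  9.29] rotvec deg [ 0.18  0.14 -0.07] ; shift in final axes [ 0.24 -0.08  9.29]
[([286.4, 160.2], 0.75, np.int64(10447))]
((535.94580078125, -356.8096923828125), (181.50738525390625, 48.9582405090332), 9.83952808380127)
```

View pics/w3o.png

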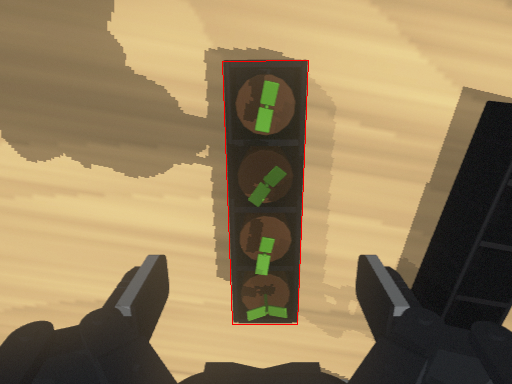

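Emit:
step_arm --pt "0.2 -0.15 3 0 0 0 0" --pt "0 0 3 0 0 0 0" --pt "0 0 2 0 0 0 0" --pt "0 0 1.2 0 0 0 0" --pt "0 0 0 0 0 0 0" --pt "0 0 0 0 0 0 0" --pt "0 0 0 0 0 0 0"

```text
t: 7.1
eef_pos: [0.5357, -0.3571, 0.0099]
tool_rot: [0.001, 0.645, 0.764, 0.0]
contact_force: [-0.6, 0.6, -0.3]
gripper_width: 0.999
```

```bash
python3 - <<'E'
from h import *
plan([.5365,-.3565,.01],99.8)
print(bot.get_obs()['contact_force'])
p=cam('side','s3.png')
E
```

```text
now [ 0.5357 -0.3571  0.0099] head 99.68
shift in present tool axes cm [ 0.05  0.09 -0.01] rotvec deg [ 0.12  0.1  -0.12] ; shift in final axes [ 0.05  0.09 -0.01]
[-0.62811028  0.63910144 -0.32438359]
```

View pics/s3.png

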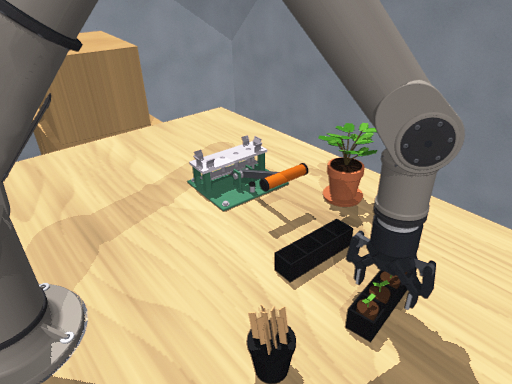

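Emit:
step_arm --pt "0 0 0 0 0 0 1" --pt "0 0 0 0 0 0 1" --pt "0 0 0 0 0 0 1" --pt "0 0 0 0 0 0 1" --pt "0 0 0 0 0 0 1" --pt "0 0 0 0 0 0 1" --pt "0 0 0 0 0 0 1" --pt "0 0 0 0 0 0 1" --squeeze 40

```text
t: 7.95
eef_pos: [0.535, -0.3567, 0.0088]
tool_rot: [0.0, 0.645, 0.764, 0.0]
contact_force: [-1.2, -0.0, 5.4]
gripper_width: 0.553
```

Emit:
step_arm --pt "0 0 -1 0 0 0 1" --pt "0 0 -2 0 0 0 1" --pt "0 0 -3 0 0 0 1" --pt "0 0 -4 0 0 0 1" --pt "0 0 -4 0 0 0 1" --pt "0 0 -4 0 0 0 1" --pt "0 0 -2 0 0 0 1" --pt "0 0 0 0 0 0 1" --pt "0 0 0 0 0 0 1"

```text
t: 8.85
eef_pos: [0.5342, -0.3558, 0.2076]
tool_rot: [-0.001, 0.645, 0.764, 0.0]
contact_force: [0.6, 0.2, -2.6]
gripper_width: 0.552
```

```bash
python3 - <<'E'
from h import *
plan([.6034,.2020,.21],87.8)
p=cam('wrist','w4.png');pickle.dump(p,open('w4.pkl','wb'))
p=cam('side','s4.png')
E
```

```text
now [ 0.5342 -0.3558  0.2076] head 99.7
shift in present tool axes cm [53.81 16.23 -0.2 ] rotvec deg [-0.04 -0.05 11.9 ] ; shift in final axes [56.    4.78 -0.24]
```

View pics/w4.png

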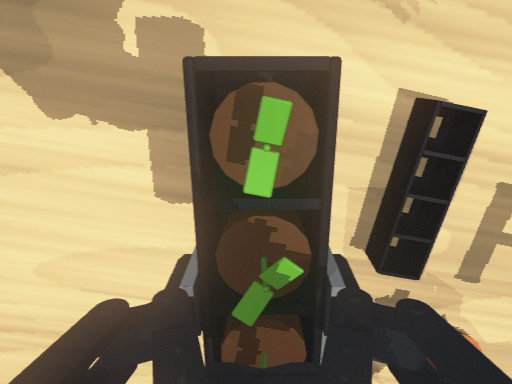

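View pics/s4.png

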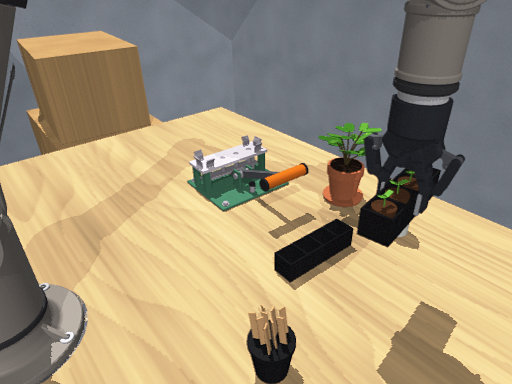

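Emit:
step_arm --pt "0 0 -3 0 0 4 1" --pt "0 0 -4 0 0 4 1" --pt "0 0 -2 0 0 3.9 1" --pt "2 0.2 0 0 0 0 1" --pt "4 0.35 0 0 0 0 1" --pt "4 0.35 0 0 0 0 1" --pt "4 0.35 0 0 0 0 1" --pt "4 0.35 0 0 0 0 1" --pt "4 0.35 0 0 0 0 1" --pt "4 0.35 0 0 0 0 1" --pt "4 0.35 0 0 0 0 1" --pt "4 0.35 0 0 0 0 1" --pt "4 0.35 0 0 0 0 1" --pt "4 0.35 0 0 0 0 1" --pt "4 0.35 0 0 0 0 1" --pt "4 0.35 0 0 0 0 1" --pt "4 0.3 0 0 0 0 1" --pt "2 0.1 0 0 0 0 1" --pt "0 0 0 0 0 0 1" --pt "0 0 0 0 0 0 1"

```text
t: 10.95
eef_pos: [0.6038, 0.2004, 0.2968]
tool_rot: [0.0, 0.721, 0.693, -0.002]
contact_force: [0.0, -0.9, -2.2]
gripper_width: 0.559
```

```bash
python3 - <<'E'
from h import *
plan([.6034,.2020,.15],87.8)
p=cam('wrist','w5.png');pickle.dump(p,open('w5.pkl','wb'))
p0,R0=pose()
zr=p0[2]+.037
for d in ([183.5,57],[341,57]):
  for nm in ['w4.pkl']:
    w=pickle.load(open(nm,'rb')); print(onz(w,d,.2448))
# strip rel TCP from w4
w=pickle.load(open('w4.pkl','rb')); e=onz(w,[[183.5,57],[341,57]],.2448); m=e.mean(0); dd=e[1]-e[0]
print('width',np.linalg.norm(dd),'yaw',np.degrees(np.arctan2(dd[1],dd[0]))-90,'centre', m[:2]+.091*np.array([np.cos(np.radians(9.7)),np.sin(np.radians(9.7))]),'tcp .5342 -.3558')
E
```

```text
now [0.6038 0.2004 0.2968] head 87.78
shift in present tool axes cm [ 0.19 -0.02 14.68] rotvec deg [-0.12  0.13 -0.02] ; shift in final axes [ 0.16 -0.05 14.68]
[[ 0.45004875 -0.39309856  0.2448    ]]
[[ 0.44222033 -0.34705716  0.2448    ]]
width 0.046702186279295115 yaw 9.649722010500156 centre [ 0.53583356 -0.35474532] tcp .5342 -.3558
```

View pics/w5.png

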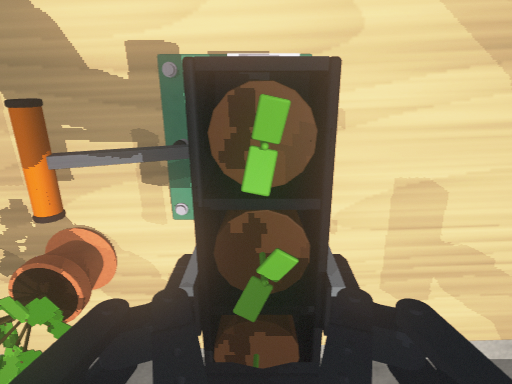

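Emit:
step_arm --pt "0.15 -0.2 3 0 0 0 1" --pt "0 0 4 0 0 0 1" --pt "0 0 4 0 0 0 1" --pt "0 0 4 0 0 0 1" --pt "0 0 2.2 0 0 0 1" --pt "0 0 0 0 0 0 1" --pt "0 0 0 0 0 0 1" --pt "0 0 0 0 0 0 1"

```text
t: 11.8
eef_pos: [0.6038, 0.2024, 0.1284]
tool_rot: [0.001, 0.721, 0.693, 0.001]
contact_force: [0.9, -0.2, -2.1]
gripper_width: 0.554
```

```bash
python3 - <<'E'
from h import *
plan([.602,.2020,.0838],87.8)
p=cam('wrist','w6.png');pickle.dump(p,open('w6.pkl','wb'))
s=cam('side','s6.png'); cv2.imwrite('pics/s6z.png',cv2.resize(s['pixels'][90:240,150:350,::-1],None,fx=4,fy=4,interpolation=cv2.INTER_CUBIC))
E
```

```text
now [0.6038 0.2024 0.1284] head 87.71
shift in present tool axes cm [-0.06 -0.19  4.46] rotvec deg [ 0.18 -0.07 -0.09] ; shift in final axes [-0.05 -0.18  4.46]
```

View pics/w6.png

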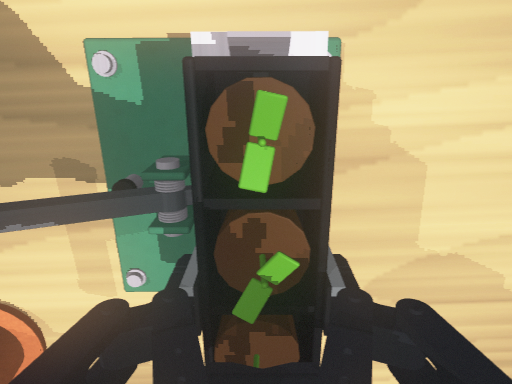

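View pics/s6z.png

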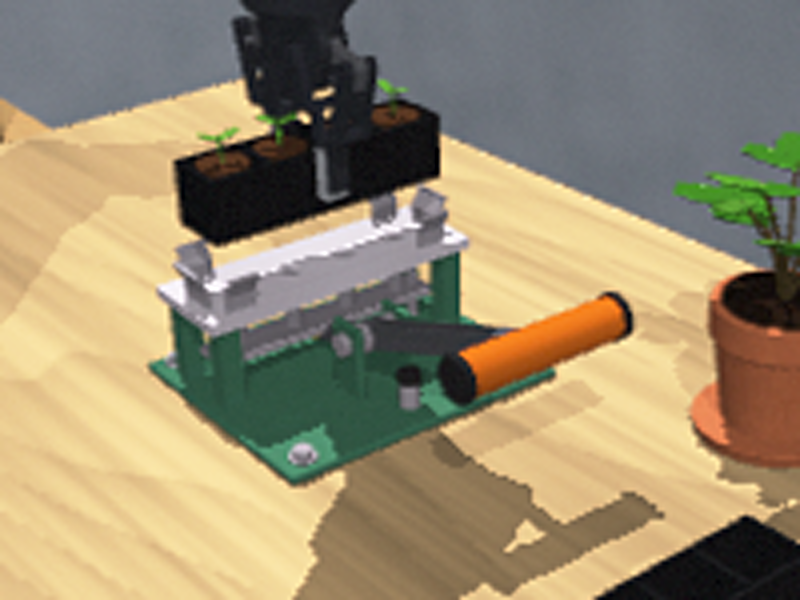

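Emit:
step_arm --pt "-0.05 -0.2 0.5 0 0 0 1" --pt "0 0 0.5 0 0 0 1" --pt "0 0 0.5 0 0 0 1" --pt "0 0 0.3 0 0 0 1" --pt "0 0 0.3 0 0 0 1" --pt "0 0 0 0 0 0 1" --pt "0 0 0 0 0 0 1"

```text
t: 12.6
eef_pos: [0.6003, 0.2025, 0.1052]
tool_rot: [-0.0, 0.721, 0.693, -0.0]
contact_force: [-0.8, -0.7, -2.9]
gripper_width: 0.559
```

Emit:
step_arm --pt "0 0 0.3 0 0 0 1" --pt "0 0 0.3 0 0 0 1" --pt "0 0 0.3 0 0 0 1" --pt "0 0 0.3 0 0 0 1" --pt "0 0 0.3 0 0 0 1" --pt "0 0 0.2 0 0 0 1" --pt "0 0 0 0 0 0 1" --pt "0 0 0 0 0 0 1"

```text
t: 13.4
eef_pos: [0.6003, 0.2025, 0.0883]
tool_rot: [-0.0, 0.721, 0.693, 0.0]
contact_force: [-0.5, 0.1, -1.9]
gripper_width: 0.555
```

Emit:
step_arm --pt "0 0.1 0.1 0 0 0 1" --pt "0 0 0.1 0 0 0 1" --pt "0 0 0.1 0 0 0 1" --pt "0 0 0 0 0 0 1" --pt "0 0 0 0 0 0 1"

```text
t: 13.9
eef_pos: [0.6012, 0.2025, 0.0853]
tool_rot: [-0.0, 0.721, 0.693, -0.0]
contact_force: [-0.1, 0.4, -2.7]
gripper_width: 0.554
```

Emit:
step_arm --pt "0 0 0.1 0 0 0 1" --pt "0 0 0.05 0 0 0 1" --pt "0 0 0.05 0 0 0 1" --pt "0 0 0 0 0 0 1"

```text
t: 14.3
eef_pos: [0.6013, 0.2025, 0.0838]
tool_rot: [-0.0, 0.721, 0.693, 0.0]
contact_force: [-3.0, -0.7, 4.2]
gripper_width: 0.555
```

```bash
python3 - <<'E'
from h import *
p=cam('wrist','w7.png');
s=cam('side','s7.png'); cv2.imwrite('pics/s7z.png',cv2.resize(s['pixels'][90:240,150:350,::-1],None,fx=4,fy=4,interpolation=cv2.INTER_CUBIC))
E
```

```text
(no output)
```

View pics/w7.png

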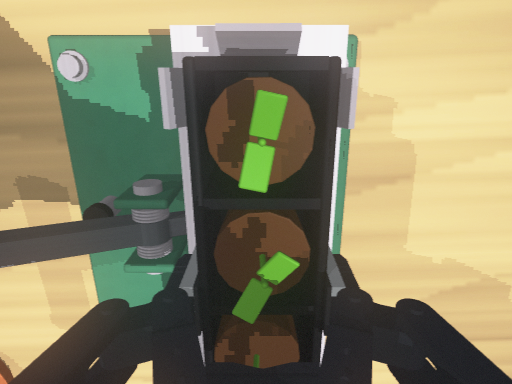

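View pics/s7z.png

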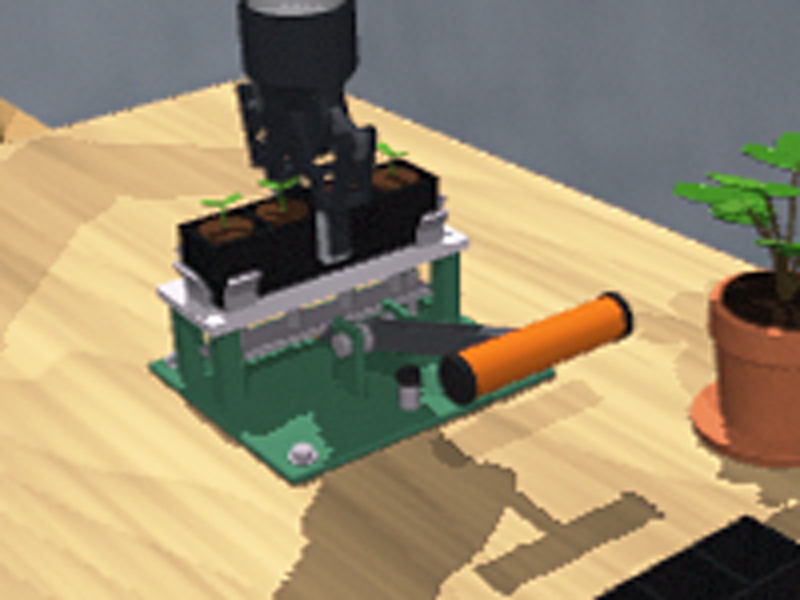

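Emit:
step_arm --pt "0 0 0.05 0 0 0 1" --pt "0 0 0 0 0 0 0.4" --pt "0 0 0 0 0 0 0.3" --pt "0 0 0 0 0 0 0" --pt "0 0 0 0 0 0 0" --pt "0 0 0 0 0 0 0" --pt "0 0 0 0 0 0 0"

```text
t: 15.1
eef_pos: [0.6012, 0.2025, 0.0827]
tool_rot: [-0.0, 0.721, 0.693, -0.0]
contact_force: [0.3, -0.5, 0.2]
gripper_width: 0.999
```

Emit:
step_arm --pt "0 0 -0.5 0 0 0 0" --pt "0 0 -1 0 0 0 0" --pt "0 0 -2 0 0 0 0" --pt "0 0 -3 0 0 0 0" --pt "0 0 -4 0 0 0 0" --pt "0 0 -4 0 0 0 0" --pt "0 0 -3 0 0 0 0" --pt "0 0 0 0 0 0 1" --pt "0 0 0 0 0 0 1" --pt "0 0 0 0 0 0 1"

```text
t: 16.1
eef_pos: [0.6005, 0.2023, 0.257]
tool_rot: [-0.0, 0.721, 0.693, -0.001]
contact_force: [-0.4, 0.3, -0.5]
gripper_width: 0.518
```

```bash
python3 - <<'E'
from h import *
p=cam('wrist','w8.png');pickle.dump(p,open('w8.pkl','wb'))
s=cam('side','s8.png'); cv2.imwrite('pics/s8z.png',cv2.resize(s['pixels'][90:240,150:350,::-1],None,fx=4,fy=4,interpolation=cv2.INTER_CUBIC))
y=np.radians(-2.19);ex=np.array([np.cos(y),np.sin(y),0]);ey=np.array([-np.sin(y),np.cos(y),0]); n=np.array([.6034,.202,0])
print('up',n-.234*ey,'down',n-.245*ey)
plan(n-.234*ey+[0,0,.2],87.8)
E
```

```text
up [ 0.59445806 -0.03182909  0.        ] down [ 0.59403772 -0.04282105  0.        ]
now [0.6005 0.2022 0.2565] head 87.79
shift in present tool axes cm [-23.4    0.31   5.67] rotvec deg [-0.13  0.06 -0.01] ; shift in final axes [-23.41   0.3    5.65]
```

View pics/w8.png

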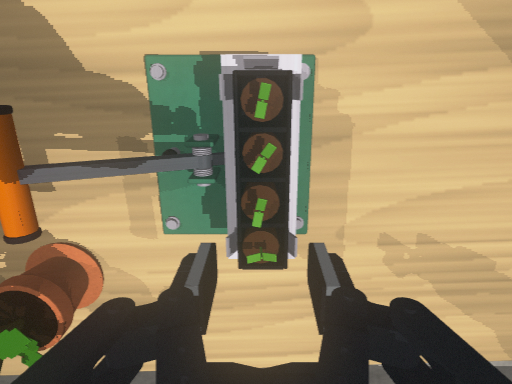

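View pics/s8z.png

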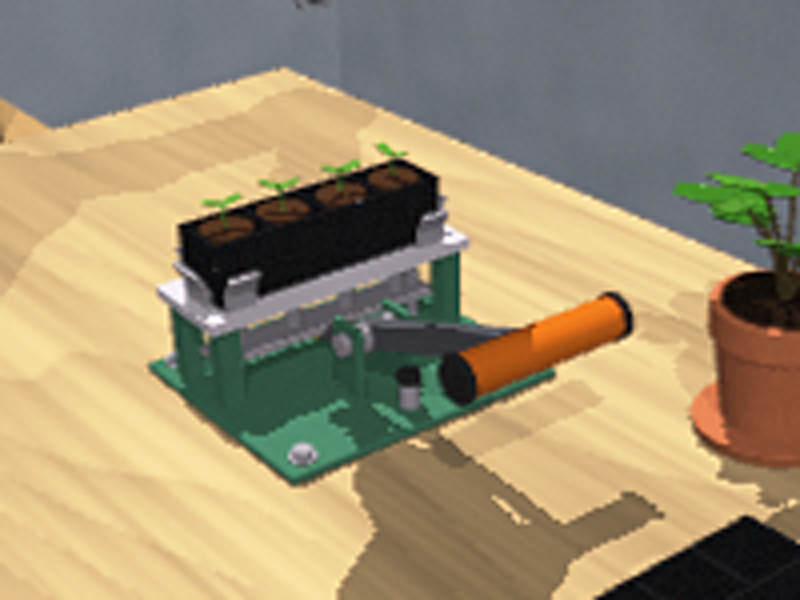

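```bash
python3 - <<'E'
from h import *
plan([.5705,-.0309,.15],87.8)
E
```

```text
now [0.6005 0.2022 0.2565] head 87.79
shift in present tool axes cm [-23.4   -2.07  10.68] rotvec deg [-0.13  0.06 -0.01] ; shift in final axes [-23.41  -2.1   10.65]
```

Emit:
step_arm --pt "-3 -0.3 0 0 0 0 1" --pt "-4 -0.4 0 0 0 0 1" --pt "-4 -0.4 0 0 0 0 1" --pt "-4 -0.4 0 0 0 0 1" --pt "-4 -0.3 0 0 0 0 1" --pt "-3 -0.3 0 0 0 0 1" --pt "-1.4 0 2 0 0 0 1" --pt "0 0 3 0 0 0 1" --pt "0 0 3 0 0 0 1" --pt "0 0 2.6 0 0 0 1" --pt "0 0 0 0 0 0 1" --pt "0 0 0 0 0 0 1"

```text
t: 17.4
eef_pos: [0.5709, -0.0307, 0.1515]
tool_rot: [-0.0, 0.721, 0.693, -0.001]
contact_force: [0.5, 1.3, 0.3]
gripper_width: 0.002
```

```bash
python3 - <<'E'
from h import *
plan([.5705,-.0309,.125],87.8)
cam('wrist','w9.png');cam('side','s9.png')
E
```

```text
now [ 0.5709 -0.0307  0.1515] head 87.78
shift in present tool axes cm [-0.03 -0.04  2.65] rotvec deg [-0.09  0.03 -0.02] ; shift in final axes [-0.03 -0.04  2.65]
```

View pics/w9.png

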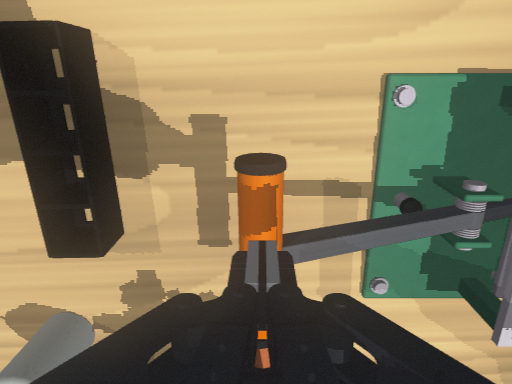

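View pics/s9.png

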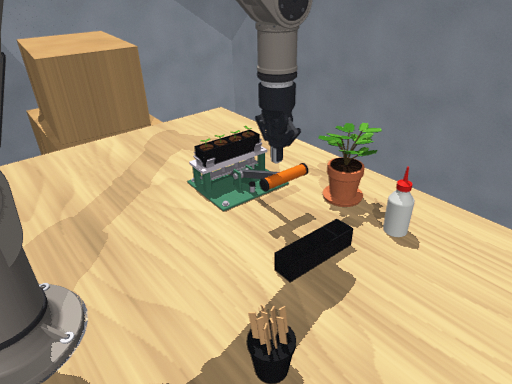

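Emit:
step_arm --pt "0 0 1.5 0 0 0 1" --pt "0 0 1 0 0 0 1" --pt "0 0 0.5 0 0 0 1" --pt "-0.3 0 1 0 0 0 1" --pt "-0.3 0 1 0 0 0 1" --pt "-0.2 0 1 0 0 0 1" --pt "-0.1 0 1 0 0 0 1" --pt "-0.1 0 1 0 0 0 1" --pt "0 0 0 0 0 0 1" --pt "0 0 0 0 0 0 1"

```text
t: 18.5
eef_pos: [0.5712, -0.044, 0.0727]
tool_rot: [0.001, 0.722, 0.692, -0.001]
contact_force: [-4.0, -6.9, 9.2]
gripper_width: 0.0
```

```bash
python3 - <<'E'
from h import *
plan([.570,-.0419,.05],87.8)
print(bot.get_obs()['contact_force'],bot.get_obs()['t'])
E
```

```text
now [ 0.5712 -0.044   0.0727] head 87.64
shift in present tool axes cm [ 0.21 -0.13  2.27] rotvec deg [ 0.06  0.16 -0.16] ; shift in final axes [ 0.2  -0.13  2.27]
[-4.00880684 -6.93422212  9.17322438] 18.5
```

Emit:
step_arm --pt "0.2 0 0.5 0 0 0 1" --pt "0.1 0 0.5 0 0 0 1" --pt "0 0 0.5 0 0 0 1" --pt "0 0 0.3 0 0 0 1" --pt "0 0 0 0 0 0 1" --pt "0 0 0 0 0 0 1"

```text
t: 19.1
eef_pos: [0.5726, -0.0408, 0.0553]
tool_rot: [0.002, 0.721, 0.692, 0.0]
contact_force: [-2.6, -7.0, 10.7]
gripper_width: 0.003
```

Emit:
step_arm --pt "0 0 0.2 0 0 0 1" --pt "0 0 0.2 0 0 0 1" --pt "0 0 0.1 0 0 0 1" --pt "0 0 0 0 0 0 1" --pt "0 0 0 0 0 0 1"

```text
t: 19.6
eef_pos: [0.5726, -0.041, 0.0505]
tool_rot: [0.002, 0.722, 0.692, 0.0]
contact_force: [-1.4, -6.5, 10.3]
gripper_width: -0.004
```

Emit:
step_arm --pt "0 0 0.1 0 0 0 1" --pt "0 0 0.1 0 0 0 1" --pt "0 0 0 0 0 0 1"

```text
t: 19.9
eef_pos: [0.5726, -0.0411, 0.0494]
tool_rot: [0.002, 0.722, 0.692, 0.0]
contact_force: [-5.3, -5.6, 21.0]
gripper_width: 0.003
```

Emit:
step_arm --pt "0 0 0.1 0 0 0 1" --pt "0 0 0 0 0 0 1" --pt "0 0 0 0 0 0 1"

```text
t: 20.2
eef_pos: [0.5727, -0.0411, 0.0491]
tool_rot: [0.002, 0.722, 0.692, 0.001]
contact_force: [-7.6, -5.7, 28.3]
gripper_width: 0.002
```

```bash
python3 - <<'E'
from h import *
s=cam('side','s10.png'); cv2.imwrite('pics/s10z.png',cv2.resize(s['pixels'][90:240,150:350,::-1],None,fx=4,fy=4,interpolation=cv2.INTER_CUBIC)); cam('scene','c10.png')
o=bot.get_obs();print(o['t'],o['eef_pos'],o['contact_force'])
E
```

```text
20.3 [ 0.57269855 -0.0411415   0.04914071] [-6.38221862 -6.70415725 27.84940006]
```

View pics/s10z.png

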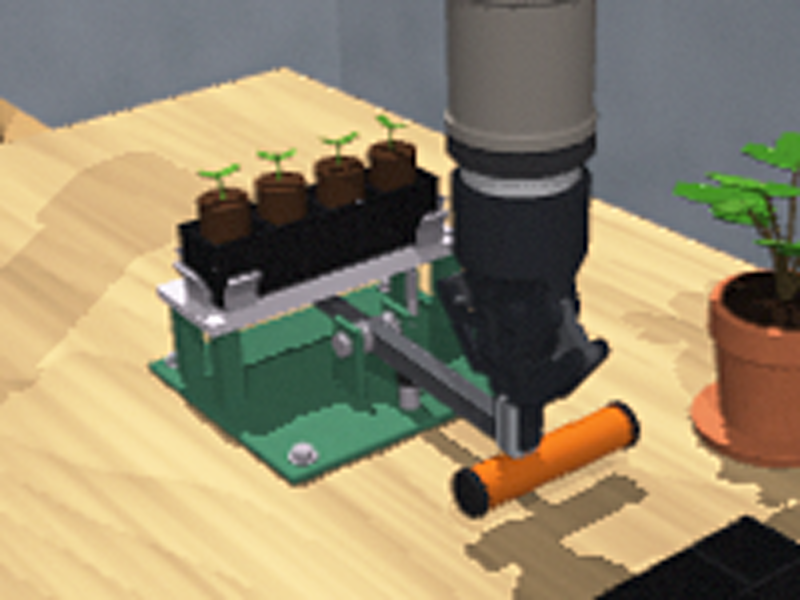

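View pics/c10.png

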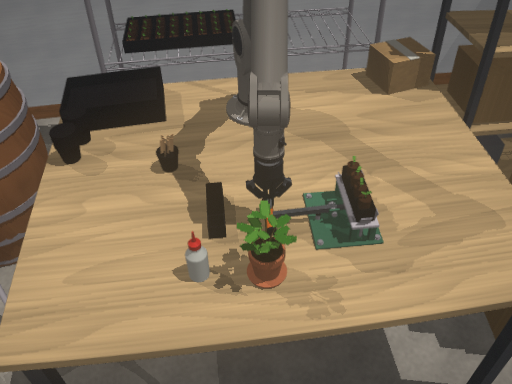

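```bash
python3 - <<'E'
from station import bot
print(bot.hand_in()); o=bot.get_obs();print(o['t'],o['eef_pos'],o['contact_force'])
E
```

```text
the job is handed in; nothing more can be done
None
the job is handed in; nothing more can be done
```

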